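Feed a nozzle, load it in the drill jig, lower the drill plate and latch it

ROBOT

A 7-joint arm with a two-finger parallel gripper is mounted at the origin on a cart in front of the work surface, level with it; the furniture and walls round the work are solid. World frame = base frame: x ahead of the robot, y to its left, z up, the work surface at z = 0. Lengths are in m, angles in degrees, forces in N, time in s.
With the tool pointing down it reaches from about 0.4 to 0.85 m from the base axis. Payload 4.5 kg.
Tool frame: the origin (TCP) lies on the mounting face of the last link; the fingertips stand 173 mm ahead of it and the grasp point (between the pads) lies 155 mm ahead of it; z points along the fingers, y is the line along which they close (so a half turn about z gives the same grasp; the last joint's range is limited). The gripper opens to 85 mm and grips with 20 to 120 N. Pads are 22 mm wide; open, the fingers measure 114 mm over their backs; the gripper's body (76 mm by 85 mm) begins 54 mm behind the grasp point. The pads swing forward as they close: fully open they stand 13 mm farther back than shut.
Start: joints at [-67.506, 39.483, -11.15, 89.685, 9.013, 51.709, -12.324], TCP at [0.219, 0.585, 0.405] pointing down, gripper open.
Joint ranges: [-172.22, 172.22], [-26.19, 119.32], [-84.43, 86.54], [7.71, 146.69], [-57.33, 237.33], [2.42, 119.75], [-152.13, 152.13]. Speed limits (degrees/s): [147.25, 147.25, 180, 180, 180, 180, 180].

INTERFACE

Orientations are given as a 3x3 rotation matrix whose columns are the frame's x, y, z axes.
In Python, from station import monitor, optics, close_job gives the robot as it stands.
- The arm moves only by the tool servo_tool, never from a script. Its argument "plan" is a list of rows, each a list of 5 numbers: the shift along the world's x, y, z in m, then the turn about the world's z in rad, then the opening, from 0 (shut) to 1 (fully open). A call has 1 to 12 rows; each row is the pose to reach, as a shift and turn from the pose commanded when the call began; what a row does not reach only later rows make up. A row lasts 1/12 s, in which the tool goes at most 41.7 mm and 7.16 degrees, less where a joint would pass 70% of its speed; a pose out of reach is approached as far as the arm can. A call with a gripper value outside its range is refused whole. The fingers move at their own pace and stop on an object; "force" is the grip in N (left out, the last holds). Time passes only in rows, so rows that repeat a pose let the fingers close. It gives the time, the measured TCP pose, the force, the opening and the grip force at its end, in the units of the state.
- monitor.read_state(): the state, without advancing time (a new reading comes with each control period).
- optics.read_camera(name): name is "scene" or "top" or "wrist"; returns (picture, depth): 384x512x3 uint8, red, green, blue; 384x512 float32, m along the optical axis (not along the pixel's ray), 0 where there is no reading.
- optics.camera_info(name): a dict with "intrinsics" (3x3 intrinsics, pixels), "extrinsics" (4x4, takes a point from camera to world coordinates). Camera axes: x right, y up, looking along -z (the intrinsics and any distortion apply to the point x, -y, -z); pixel columns grow to the right and rows downward; lengths in m; the calibration is good to about 2 mm. The wrist camera is an equidistant fisheye: a pixel r from the principal point sees the ray r / f radians off the axis. A picture is of the moment at which its call begins: read the wrist's pose just before it. camera_info takes no time and is no camera call; for the wrist camera it gives the pose at the moment of the call.
- close_job(): hands the job in; it is judged then, once.
The state is a dict: "time": time; "joint_pos": joint angles; "dq": joint speeds; "joint_efforts": joint torques, N m; "eef_pos": TCP position; "tcp_rot": TCP orientation; "force": force on the tool from outside, world axes, zero at the start; "torque": the same for the moment, N m; "width": opening from 0.0 (shut) to 1.0 (fully open); "grip_force": force on a finger pad.
Only numpy, scipy, OpenCV 4.12 (cv2) and the standard library are available. Lean on these libraries where they do the work, as an engineer would, in place of code of your own. Each camera call takes 0.05 s, during which the arm holds its last target. There are 200 camera calls.

TASK

Set the spare nozzle up in the drill jig: press the red paddle to tip the trough so that the nozzle slides out from under the cover to the pick-up end, then lay it fully down in the jig's nest, thin stem in the narrow slot. Lower the drill plate gently and level over the two guide pins until it is fully home on its buttons, with the drill bush over the nozzle's hexagon, and swing the latch over the plate as far as it goes. Leave the other things on the bench where they are.

Things in the scene. Friction and masses are not known exactly. Their poses are not given: they have to be found in the camera images.
- feed_stand: Grey stand (110x100 mm foot, screwed down) of a grey tipping trough. Origin: centre of its underside; z up. -x points to the trough's pick-up end (red paddle), +x to the end with the clear cover. The trough's hinge, parallel to y, lies over the origin at z = 98 mm. Level trough: x = -165 to +109 mm, 32 mm wide, channel 26 mm wide, channel floor at z = 104 mm, walls up to z = 120 mm.
- trough (a joint): Tip of the trough, rad: 0 = level (let go, it swings back to this by itself in about half a second), positive = paddle end down, stop at 0.56 (paddle press point then 74 mm lower, 17 mm nearer the hinge). Needs 2 to 4 N on the paddle. The channel is slippery: beyond 0.5 rad the nozzle slides to the end stop within a second and stays there when the trough swings back level.
- cover (a point): Centre of the top of the trough's clear cover, 128 mm above the table; the cover roofs the channel from 6 mm to 109 mm behind the hinge, so that a nozzle under it can be seen but not grasped.
- paddle (a point): Press point: middle of the upper face of the red paddle (49 mm long, 40 mm wide), 138 mm from the hinge, 105 mm above the table when level. Axes as feed_stand's, tipping with the trough.
- pickup (a point): Point on the trough's floor under the middle of the nozzle's hexagon when the nozzle rests against the end stop: 68 mm from the hinge towards the paddle, 104 mm above the table when level. From 23 mm on its cover side to 20 mm on its paddle side the walls are cut away and the floor is 18 mm wide, for the fingers. The end stop is 44 mm away, 16 mm higher than the floor.
- nozzle: Spare filling nozzle, 19x70x16 mm, 0.05 kg, lying along its y axis, z up. Origin: middle of length, on its underside. Thin stem (9 mm dia) y = -35 to +1 mm; hexagon (19 mm wide in x, 16 mm high; it rests on this) y = +1 to +17; thick stem (12 mm dia) y = +17 to +35. Starts under the clear cover, thin stem towards the paddle. Take it by the hexagon, across x.
- nozzle_hex (a point): Point on the nozzle's underside below the middle of its hexagon (y = +9 mm); axes as the nozzle's.
- drill_jig: Drill jig screwed to the table: blue base 120 (x) x 170 (y) x 12 mm; origin: centre of its underside, z up. Steel guide pins at x = 0: 14 mm dia at y = +62 mm, 10 mm dia at y = -62 mm, tips 64.5 mm above the table, noses tapered over the last 12 mm. Four rest buttons, tops at z = 30 mm. Black nest at x = -26 mm. Latch pivot at x = +68 mm, y = 0.
- nest (a point): Seat for the middle of the hexagon: x = -26, y = 0, z = 12 mm of drill_jig, same axes. Nozzle lies along y: thin stem to -y in a 12 mm slot (y -42 to -18 mm), thick stem to +y in a 15 mm slot (y 16 to 26), end stops at y = -46 and +28 (2 mm play each end). All have sloping lead-ins and reach at most 16 mm above the seat. The hexagon's sides stay free for fingers.
- thick_pin_tip (a point): Top of the jig's 14 mm guide pin.
- thin_pin_tip (a point): Top of the jig's 10 mm guide pin.
- drill_plate: Loose aluminium drill plate, 92 (x) x 156 (y) x 10 mm, about 0.45 kg, flat on the table. Origin: centre of its underside, z up. Guide holes at x = 0: 16 mm dia at y = +62 mm, 12 mm dia at y = -62 mm; steel drill bush at x = -26 mm, y = 0. On the jig its axes point as the jig's; home, its underside is 30 mm above the table on the buttons, the pins standing through it.
- handle (a point): Middle of the drill plate's black bar handle, 40 mm above the plate's underside: bar along the plate's y, 92 mm long, 14 mm wide in x, 12 mm high, 24 mm clear under it. Take it from above, across x.
- drill_bush (a point): Point on the plate's underside on the axis of its drill bush, which belongs over the nozzle's hexagon.
- latch (a joint): Swing latch, rad, about the upright pivot; closes clockwise seen from above. At 0 it points along (0.5, -0.87) of drill_jig (back right); at its stop, 2.094, to -x, over the plate, 1.5 mm above it (a plate not home blocks it). Starts between 0 and 0.6, clear of the plate; stays where left, 1 to 2 N at the stud. Bar 18 mm wide, 55 mm from pivot to tip, z = 41.5 to 49.5 mm.
- latch_stud (a point): Middle of the grip of the red stud on the latch, 38 mm from the pivot, 65.5 mm above the table: 13 mm dia, from z = 55 to 77 mm. Push or pinch it.
- elbow: Bystander: brass-coloured elbow fitting, 32x34x18 mm. Origin: centre of its underside.
- hex_key: Bystander: black L hex key, 41x108x8 mm. Origin: centre of its underside.
- spanner: Bystander: combination spanner, 34x188x8 mm. Origin: centre of its underside.
- tape_blue: Bystander: roll of blue tape lying flat, 94x94x25 mm. Origin: centre of its underside.

How it is judged (in metres and radians):
On the way, in this order (a step that is already met when the one before it is completed fails the run):
1. the nozzle has slid to the pick-up end of the trough (x of nozzle_hex in the frame of pickup between -0.012 and 0.012 m and y of nozzle_hex in the frame of pickup between -0.012 and 0.012 m and z of nozzle_hex in the frame of pickup between -0.006 and 0.006 m), for 0.2 s.
2. the nozzle lies released in the jig's nest (x of nozzle_hex in the frame of nest between -0.003 and 0.003 m and y of nozzle_hex in the frame of nest between -0.004 and 0.004 m and y of nozzle in the frame of nest below -0.005 m and z of nozzle_hex in the frame of nest below 0.003 m and angle between the y axis of nozzle and the y axis of drill_jig, either way round below 0.12 rad and angle between nozzle's own z axis and vertical below 0.1 rad and contact force between the fingers and nozzle below 0.3 N), for 0.2 s.
3. the drill plate is fully home on the pins (x of nozzle_hex in the frame of nest between -0.003 and 0.003 m and y of nozzle_hex in the frame of nest between -0.004 and 0.004 m and y of nozzle in the frame of nest below -0.005 m and z of nozzle_hex in the frame of nest below 0.003 m and angle between the y axis of nozzle and the y axis of drill_jig, either way round below 0.12 rad and angle between nozzle's own z axis and vertical below 0.1 rad and z of drill_plate in the frame of drill_jig between 0.027 and 0.0325 m and x of drill_plate in the frame of drill_jig between -0.003 and 0.003 m and y of drill_plate in the frame of drill_jig between -0.003 and 0.003 m and x of drill_bush in the frame of nest between -0.005 and 0.005 m and angle between drill_plate's own z axis and vertical below 0.035 rad), for 0.2 s.
4. the latch is swung over the plate (all of step 3 and value of joint latch above 1.9 rad), for 0.2 s.
At the end, for the whole second after the job is handed in: Nozzle flat in the nest (hexagon within 3 mm across, 4 mm along, raised under 3 mm, thin stem in the narrow slot); drill plate home (underside at most 32.5 mm above the table, within 3 mm of the jig's centre, level within 2 degrees, bush over hexagon); latch past 1.9 rad; plate and nozzle at rest (all of step 4 and linear speed of each of drill_plate, nozzle below 0.02 m/s); the robot touches nothing.
It fails at once if the drill plate drops or is slammed down over the pins (over 0.5 m/s there) (linear speed of drill_plate above 0.5 m/s and z of drill_plate in the frame of drill_jig below 0.07 m and horizontal distance between drill_plate and drill_jig below 0.06 m).
It fails at once if the drill plate is tipped more than 17 degrees from level (angle between drill_plate's own z axis and vertical above 0.3 rad).
It fails at once if one of the other things is moved more than 3 cm (distance of any of elbow, hex_key, spanner, tape_blue from where it was at the start of the episode above 0.03 m).
It also fails if it takes over 61 s, if anything falls off the work surface, if the arm or the gripper's body presses on something with over 40 N, if the wrist force passes 120 N, or if a joint passes its speed limit or range.

## Working session

There is one attempt and no reset: what is moved stays moved. The work goes in short steps, Python scripts to look and compute and a tool call to move; the robot and the scene stay as the last step left them, time stands still between calls to the robot, and variables do not carry over. Pictures are saved under pics/ and viewed, at most 10 in all, crops included, and the job is handed in when it is done.

Besides the shell and the picture viewer there is one more tool, called after ">>>" by a JSON object that holds its "fn" and its "kwargs". servo_tool: Moves the arm, as the interface text tells. Its arguments: {"type":"object","properties":{"plan":{"type":"array"},"force":{"type":"number"}},"required":["plan"]}

```bash
mkdir -p pics; ls; cat > h.py <<'E'
import numpy as np, cv2
from station import monitor, optics
def grab(name):
    info=optics.camera_info(name); p,d=optics.read_camera(name)
    return p,d,np.array(info['intrinsics']),np.array(info['extrinsics'])
def cloud(d,K,E,fish=False):
    h,w=d.shape; v,u=np.mgrid[:h,:w]
    x=(u-K[0,2])/K[0,0]; y=(v-K[1,2])/K[1,1]
    if fish:
        r=np.hypot(x,y); s=np.where(r>1e-6,np.tan(np.minimum(r,1.5))/np.maximum(r,1e-6),1); x=x*s;y=y*s
    P=np.stack([x*d,-y*d,-d],-1)
    return P@E[:3,:3].T+E[:3,3]
def save(n,p): cv2.imwrite('pics/'+n,cv2.cvtColor(p,cv2.COLOR_RGB2BGR))
E
python3 - <<'E'
from h import *
s=monitor.read_state();print({k:np.round(v,3).tolist() for k,v in s.items()})
for n in('top','scene'):
    p,d,K,E=grab(n);save(n+'0.png',cv2.resize(p,(800,600)) if n=='top' else p);np.savez(n+'.npz',p=p,d=d,K=K,E=E);print(n,K.round(1).tolist(),E.round(3).tolist())
E
```

```text
pics
{'time': 0.0, 'joint_pos': [-67.506, 39.535, -11.147, 89.746, 9.012, 51.708, -12.324], 'dq': [0.007, -0.03, 0.016, -0.124, 0.073, 0.153, 0.008], 'joint_efforts': [-0.0, -53.962, -1.267, -15.854, 0.009, 0.009, -0.0], 'eef_pos': [0.219, 0.585, 0.404], 'tcp_rot': [[-0.936, 0.351, -0.001], [0.351, 0.936, -0.002], [-0.0, -0.002, -1.0]], 'force': [0.421, 0.321, 0.435], 'torque': [-0.036, 0.044, 0.039], 'grip_force': 0.0, 'width': 0.996}
top [[457.0, 0.0, 252.9], [0.0, 457.0, 185.7], [0.0, 0.0, 1.0]] [[-0.015, 0.977, -0.215, 0.256], [-1.0, -0.014, 0.007, 0.016], [0.003, 0.215, 0.977, 1.408], [0.0, 0.0, 0.0, 1.0]]
scene [[459.5, 0.0, 256.2], [0.0, 459.5, 190.8], [0.0, 0.0, 1.0]] [[0.724, 0.482, -0.494, -0.13], [-0.69, 0.521, -0.503, -0.663], [0.014, 0.705, 0.709, 1.06], [0.0, 0.0, 0.0, 1.0]]
```

View pics/top0.png

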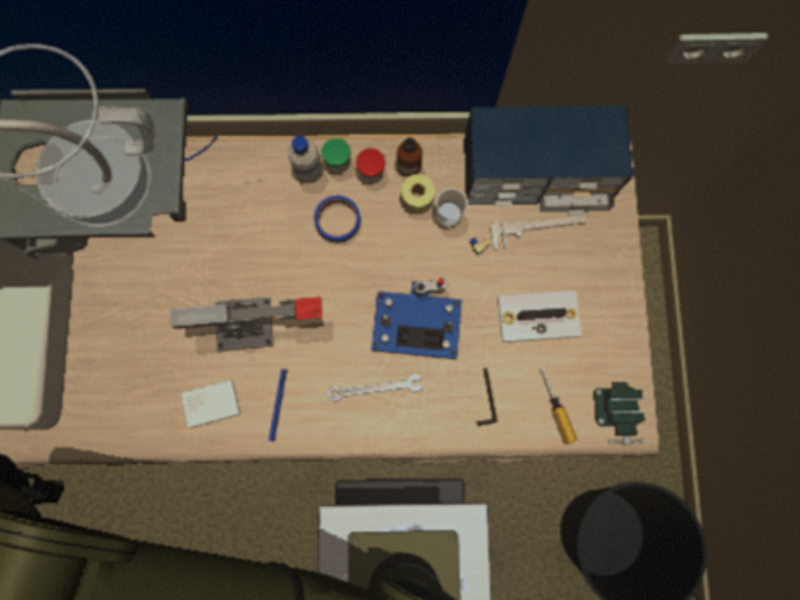

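The top view shows the feed stand at (245,320), the jig at (417,325), the plate at (540,315), all at 1.56x scale. The red paddle at (310,308) points towards the jig. Next I measure these.

```bash
python3 - <<'E'
from h import *
z=np.load('top.npz');p,d,K,E=[z[k] for k in 'pdKE'];P=cloud(d,K,E)
hsv=cv2.cvtColor(p,cv2.COLOR_RGB2HSV).astype(int);H,S,V=hsv[...,0],hsv[...,1],hsv[...,2]
v,u=np.mgrid[:384,:512];U=u*1.5625;W=v*1.5625
def rep(n,m):
    q=P[m&(d>0)];r=cv2.minAreaRect((q[:,:2]*1000).astype(np.float32));print(n,len(q),'med',np.median(q,0).round(3),'rect',[np.round(a,1) for a in r])
box=lambda a,b,c,e:(U>a)&(U<b)&(W>c)&(W<e)
Z=P[...,2]
rep('table',box(240,400,400,450)&(S>60))
rep('jigbase',box(365,470,285,365)&(H>105)&(H<125)&(S>120)&(abs(Z-.012)<.012))
rep('paddle',box(290,330,290,325)&((H<8)|(H>172))&(S>150)&(Z>.09))
rep('trough',box(165,330,290,330)&(Z>.09))
rep('stud',box(425,450,270,295)&((H<8)|(H>172))&(S>130))
rep('plate',box(495,585,285,345)&(Z>.005)&(Z<.02))
rep('handle',box(495,585,285,345)&(Z>.033))
rep('pins',box(365,470,285,365)&(Z>.045))
for a,b in((380,325),(387,321),(447,327),(390,302),(449,310),(385,343)): 
  m=box(a-7,a+7,b-9,b+9)&(Z>.04)
  if m.any(): print(a,b,P[m].mean(0).round(3),Z[m].max())
c=p[165:240,95:390];save('crop.png',cv2.resize(c,None,fx=2.7,fy=2.7,interpolation=cv2.INTER_CUBIC))
E
```

```text
table 3107 med [0.3   0.155 0.001] rect [array([300.3, 158.3]), array([308.1,  89.7]), np.float64(89.1)]
jigbase 1203 med [ 0.507 -0.031  0.013] rect [array([497.7, -34.6]), array([163.4, 124.5]), np.float64(82.8)]
paddle 213 med [0.511 0.17  0.106] rect [array([511.3, 170.7]), array([38. , 47.8]), np.float64(5.5)]
trough 1196 med [0.503 0.302 0.11 ] rect [array([505. , 283.7]), array([ 58.3, 275.1]), np.float64(8.2)]
stud 15 med [ 0.565 -0.078  0.078] rect [array([566. , -78.5]), array([9. , 9.7]), np.float64(87.5)]
plate 1301 med [ 0.503 -0.277  0.011] rect [array([ 510.1, -279.3]), array([177.5, 117.4]), np.float64(89.2)]
handle 148 med [ 0.507 -0.275  0.046] rect [array([ 508.8, -276.2]), array([15.2, 89.9]), np.float64(2.0)]
pins 86 med [ 0.556 -0.045  0.052] rect [array([523.9, -32. ]), array([132.6,  78.9]), np.float64(89.0)]
380 325 [0.498 0.03  0.055] 0.062073352815251504
387 321 [0.5   0.029 0.057] 0.06792324995164489
447 327 [ 0.486 -0.094  0.056] 0.06955174390772645
390 302 [0.256 0.016 1.408] 1.4081182951546822
449 310 [0.256 0.016 1.408] 1.4081182951546822
385 343 [0.256 0.016 1.408] 1.4081182951546822
```

View pics/crop.png

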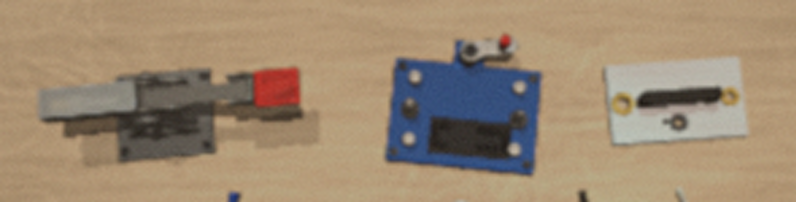

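>>> {"fn": "servo_tool", "kwargs": {"plan": [[0.292,-0.404,-0.06,-1.13,0],[0.292,-0.404,-0.06,-1.13,0],[0.292,-0.404,-0.06,-1.13,0],[0.292,-0.404,-0.06,-1.13,0],[0.292,-0.404,-0.06,-1.13,0],[0.292,-0.404,-0.06,-1.13,0],[0.292,-0.404,-0.06,-1.13,0],[0.292,-0.404,-0.06,-1.13,0],[0.292,-0.404,-0.06,-1.13,0],[0.292,-0.404,-0.06,-1.13,0],[0.292,-0.404,-0.06,-1.13,0],[0.292,-0.404,-0.06,-1.13,0]]}}

```text
time: 1.1
eef_pos: [0.5109, 0.1812, 0.3445]
tcp_rot: [[-0.082, 0.997, -0.001], [0.997, 0.082, -0.0], [-0.0, -0.001, -1.0]]
force: [0.8, 0.6, -0.3]
width: 0.002
grip_force: 0.0
```

```bash
python3 - <<'E'
from h import *
p,d,K,E=grab('wrist');save('w1.png',p);np.savez('w1.npz',p=p,d=d,K=K,E=E);print(K.round(1).tolist(),E.round(3).tolist())
E
```

```text
[[297.3, 0.0, 254.4], [0.0, 297.3, 190.0], [0.0, 0.0, 1.0]] [[0.997, -0.079, -0.025, 0.504], [0.083, 0.948, 0.309, 0.26], [-0.001, -0.31, 0.951, 0.314], [0.0, 0.0, 0.0, 1.0]]
```

View pics/w1.png

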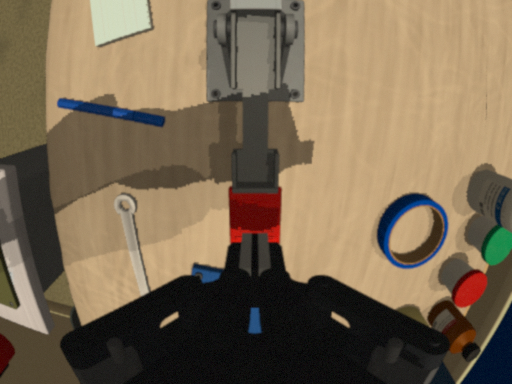

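The wrist view shows the red paddle at (255,215) and the trough running straight up the image along column ~256. The closed fingertips are at (255,250).

```bash
python3 - <<'E'
from h import *
z=np.load('w1.npz');p,d,K,E=[z[k] for k in 'pdKE'];P=cloud(d,K,E,True);Z=P[...,2]
hsv=cv2.cvtColor(p,cv2.COLOR_RGB2HSV).astype(int);H,S=hsv[...,0],hsv[...,1]
v,u=np.mgrid[:384,:512]
m=((H<8)|(H>172))&(S>150)&(u>220)&(u<290)&(v<245)&(abs(Z-.105)<.01)
q=P[m];print('paddle',len(q),np.median(q,0).round(4),[np.round(a,1) for a in cv2.minAreaRect((q[:,:2]*1000).astype(np.float32))])
m=(abs(u-256)<60)&(v<185)&(Z>.095)&(Z<.125)
q=P[m];print('trough',len(q),np.ptp(q,0),[np.round(a,1) for a in cv2.minAreaRect((q[:,:2]*1000).astype(np.float32))])
for y in np.arange(.19,.34,.02):
  s=q[abs(q[:,1]-y)<.004]
  if len(s): print(y.round(2),((s[:,0].min()+s[:,0].max())/2).round(4),np.ptp(s[:,0]).round(3),np.median(s[:,2]).round(3))
m=(u>205)&(u<306)&(v<105)&(abs(Z-.008)<.012)&(S<60);q=P[m]
if len(q):print('foot',np.median(q,0),[np.round(a,1) for a in cv2.minAreaRect((q[:,:2]*1000).astype(np.float32))])
E
```

```text
paddle 2218 [0.5107 0.1725 0.1054] [array([511.1, 171.3]), array([39. , 45.7]), np.float64(4.4)]
trough 8044 [0.05969395 0.12658298 0.02985894] [array([504.4, 260.2]), array([ 59.3, 125.5]), np.float64(5.0)]
0.21 0.5082 0.032 0.105
0.23 0.5064 0.018 0.104
0.25 0.5048 0.019 0.104
0.27 0.5031 0.033 0.105
0.29 0.5018 0.032 0.105
0.31 0.4999 0.06 0.105
foot [0.48899547 0.29227255 0.00826089] [array([500. , 309.8]), array([ 98.5, 108.8]), np.float64(4.7)]
```

>>> {"fn": "servo_tool", "kwargs": {"plan": [[0,-0.009,-0.03,0,0],[0,-0.009,-0.06,0,0],[0,-0.008,-0.075,0,0],[0,-0.006,-0.09,0,0],[0,-0.003,-0.105,0,0],[0,0.003,-0.118,0,0],[0,0.008,-0.13,0,0],[0,0.008,-0.13,0,0],[0,0.008,-0.13,0,0],[0,0.008,-0.13,0,0]]}}

```text
time: 1.98
eef_pos: [0.5097, 0.1897, 0.2141]
tcp_rot: [[-0.081, 0.997, -0.003], [0.997, 0.081, -0.003], [-0.003, -0.003, -1.0]]
force: [-0.6, -5.0, 0.9]
width: -0.001
grip_force: 2.6
```

>>> {"fn": "servo_tool", "kwargs": {"plan": [[0,0,-0.004,0,0],[0,0,-0.007,0,0],[0,0,-0.007,0,0],[0,0,-0.007,0,0],[0,0,-0.007,0,0],[0,0,-0.007,0,0]]}}

```text
time: 2.48
eef_pos: [0.5103, 0.1902, 0.2083]
tcp_rot: [[-0.081, 0.997, 0.0], [0.997, 0.081, -0.001], [-0.001, 0.0, -1.0]]
force: [-0.9, -4.7, 8.0]
width: 0.002
grip_force: 4.7
```

```bash
python3 - <<'E'
from h import *
p,d,K,E=grab('wrist');save('w2.png',p);P=cloud(d,K,E,True);np.savez('w2.npz',p=p,d=d,K=K,E=E)
s=monitor.read_state();print(s['time'],s['eef_pos'],s['force'])
# trough floor slope
q=P[(abs(P[...,0]-.5+.082*(P[...,1]-.31))<.008)&(P[...,1]>.19)&(P[...,1]<.33)&(P[...,2]>.02)]
for y in np.arange(.19,.33,.015):
  r=q[abs(q[:,1]-y)<.004]
  if len(r): print(y.round(3),np.median(r[:,2]).round(3))
E
```

```text
2.5333 [0.51034413 0.19014574 0.20832087] [-2.00478163 -5.35639484  7.93048235]
0.19 0.081
0.205 0.108
0.22 0.058
0.235 0.078
0.25 0.084
0.265 0.093
0.28 0.086
0.295 0.095
```

View pics/w2.png

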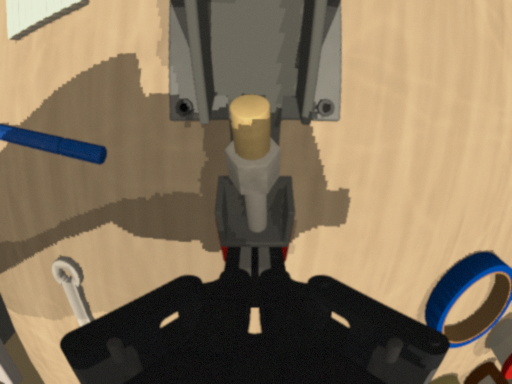

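The nozzle has slid to the end stop, with the thin stem at (255,215) towards the paddle and the brass stem at (250,125). I release the paddle and go over the pick-up.

>>> {"fn": "servo_tool", "kwargs": {"plan": [[0,-0.003,0.015,0,0],[0,-0.008,0.03,0,0],[0,-0.014,0.05,0,0],[0,-0.018,0.075,0,0],[0,-0.01,0.115,0,0.3],[0,0.01,0.15,0,0.6],[-0.004,0.035,0.15,0,0.6],[-0.004,0.052,0.15,0,0.6],[-0.004,0.052,0.13,0,0.6],[-0.004,0.052,0.13,0,0.6],[-0.004,0.052,0.13,0,0.6]]}}

```text
time: 3.45
eef_pos: [0.5057, 0.2434, 0.3371]
tcp_rot: [[-0.083, 0.997, -0.002], [0.997, 0.083, -0.001], [-0.001, -0.002, -1.0]]
force: [0.8, 0.4, -0.4]
width: 0.602
grip_force: 0.0
```

```bash
python3 - <<'E'
from h import *
s=monitor.read_state();print(s['time'],s['eef_pos'].round(4) if hasattr(s['eef_pos'],'round') else s['eef_pos'])
p,d,K,E=grab('wrist');save('w3.png',p);np.savez('w3.npz',p=p,d=d,K=K,E=E);P=cloud(d,K,E,True)
p,d,K,E=grab('top');np.savez('top2.npz',p=p,d=d,K=K,E=E)
q=P[(P[...,2]>.09)&(P[...,2]<.135)&(abs(P[...,0]-.505)<.03)&(P[...,1]<.4)]
for y in np.arange(.19,.33,.01):
  r=q[abs(q[:,1]-y)<.003]
  if len(r): print(y.round(3),len(r),r[:,0].min().round(4),r[:,0].max().round(4),r[:,2].max().round(4))
E
```

```text
3.45 [0.5057 0.2434 0.3371]
0.19 39 0.4891 0.5291 0.1062
0.2 557 0.4927 0.5245 0.1218
0.21 298 0.4922 0.5233 0.1218
0.22 378 0.491 0.5236 0.1218
0.23 121 0.4977 0.5151 0.1177
0.24 217 0.4957 0.5145 0.1221
0.25 292 0.4946 0.5138 0.1224
0.26 208 0.4954 0.5129 0.1199
0.27 502 0.4874 0.5193 0.1221
0.28 428 0.4867 0.5186 0.1218
0.29 440 0.4855 0.5177 0.1221
0.3 562 0.475 0.527 0.1218
0.31 731 0.4751 0.5299 0.1214
0.32 684 0.475 0.5289 0.1308
0.33 542 0.4826 0.5148 0.131
```

View pics/w3.png

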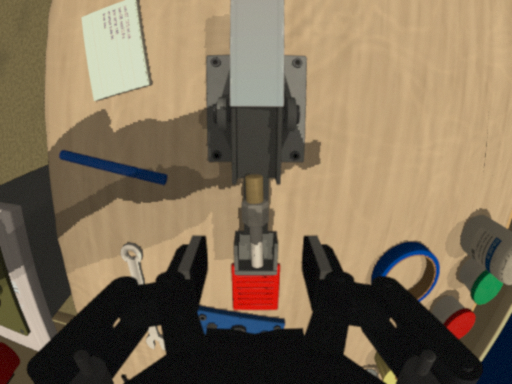

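The trough is level again. The nozzle's hexagon is at (256,215), in the finger gap. I go down to grip and lift.

>>> {"fn": "servo_tool", "kwargs": {"plan": [[-0.001,0,-0.035,0,0.6],[-0.001,0,-0.06,0,0.6],[-0.001,0,-0.071,0,0.6],[-0.001,0,-0.071,0,0.6],[-0.001,0,-0.071,0,0.1],[-0.001,0,-0.071,0,0.1],[-0.001,0,-0.071,0,0.1],[-0.001,0,-0.071,0,0.1],[-0.001,0,-0.071,0,0.1],[-0.001,0,-0.071,0,0.1]], "force": 40}}

```text
time: 4.38
eef_pos: [0.5059, 0.243, 0.2679]
tcp_rot: [[-0.082, 0.997, 0.003], [0.997, 0.082, 0.001], [0.001, 0.003, -1.0]]
force: [1.4, 0.7, 2.5]
width: 0.213
grip_force: 41.4
```

>>> {"fn": "servo_tool", "kwargs": {"plan": [[0,0,0.03,0,0.1],[0,0,0.065,0,0.1],[0,-0.03,0.092,-0.05,0.1],[-0.01,-0.35,0.092,-0.19,0.1],[-0.01,-0.35,0.092,-0.19,0.1],[-0.01,-0.35,0.092,-0.19,0.1],[-0.01,-0.35,0.092,-0.19,0.1],[-0.01,-0.35,0.092,-0.19,0.1],[-0.01,-0.35,0.092,-0.19,0.1],[-0.01,-0.35,0.092,-0.19,0.1],[-0.01,-0.35,0.092,-0.19,0.1],[-0.01,-0.35,0.092,-0.19,0.1]]}}

```text
time: 5.38
eef_pos: [0.4939, -0.1148, 0.3592]
tcp_rot: [[0.119, 0.993, -0.0], [0.993, -0.119, -0.005], [-0.005, 0.0, -1.0]]
force: [0.3, 0.1, 0.5]
width: 0.208
grip_force: 41.4
```

```bash
python3 - <<'E'
from h import *
p,d,K,E=grab('wrist');p,d,K,E=grab('wrist');save('w4.png',p);np.savez('w4.npz',p=p,d=d,K=K,E=E)
s=monitor.read_state();print(s['time'],np.round(s['eef_pos'],4),s['width'])
E
```

```text
5.4833 [ 0.4948 -0.1084  0.3589] 0.21276051431292708
```

View pics/w4.png

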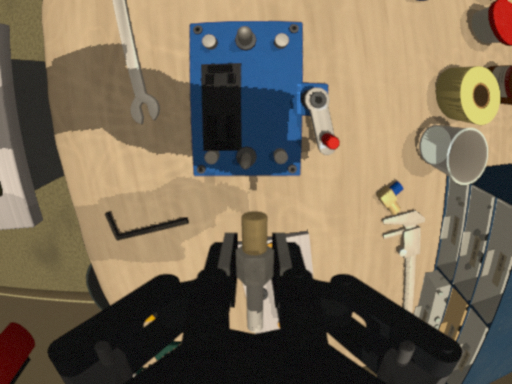

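The view shows the whole jig: base x 190-303, y 22-177. The pins are at (246,38) and (246,158), the nest at (221,105), the pivot at (317,98) and the stud at (331,143). The nozzle is held straight.

```bash
python3 - <<'E'
from h import *
z=np.load('w4.npz');p,d,K,E=[z[k] for k in 'pdKE'];P=cloud(d,K,E,True);Z=P[...,2]
hsv=cv2.cvtColor(p,cv2.COLOR_RGB2HSV).astype(int);H,S,V=[hsv[...,i] for i in range(3)]
v,u=np.mgrid[:384,:512];box=lambda a,b,c,e:(u>a)&(u<b)&(v>c)&(v<e)
m=box(180,304,15,185)&(H>105)&(H<125)&(S>120)&(abs(Z-.012)<.006)
q=P[m][:,:2].astype(np.float32)*1000;r=cv2.minAreaRect(q);print('base',len(q),r)
a=r[2]; 
for n,b in dict(thick=(228,265,25,55),thin=(228,265,140,172),bt1=(200,217,33,50),bt2=(272,290,33,50),bt3=(200,220,148,166),bt4=(272,290,148,166)).items():
  k=box(*b); top=np.percentile(Z[k&(Z<.08)],99); mm=k&(Z>top-.006)&(Z<.08)
  q=P[mm];print(n,mm.sum(),top.round(4),((q.min(0)+q.max(0))/2).round(4),q.mean(0).round(4))
m=box(195,248,55,160)&(V<60)&(Z>.014)&(Z<.034);q=P[m][:,:2].astype(np.float32)*1000;print('nest',len(q),cv2.minAreaRect(q))
m=box(318,345,130,158)&((H<8)|(H>172))&(S>130);q=P[m];print('stud',len(q),((q.min(0)+q.max(0))/2).round(4),q[:,2].max())
# held nozzle
m=box(225,285,205,335)&(Z>.14)&(Z<.24);
for vv in (218,225,235,245,300,315,325):
  k=(v==vv)&m&(abs(u-255)<18)
  if k.any(): print(vv,P[k].mean(0).round(4),P[k][:,2].max().round(4))
E
```

```text
base 8046 ((494.3217468261719, -34.114837646484375), (166.50213623046875, 119.60984802246094), 83.70500946044922)
thick 102 0.0637 [0.5    0.027  0.0613] [0.5003 0.0264 0.0616]
thin 57 0.062 [ 0.4863 -0.0958  0.0603] [ 0.4864 -0.0953  0.06  ]
bt1 147 0.0315 [0.4641 0.0295 0.0289] [0.4646 0.029  0.0299]
bt2 145 0.0317 [0.5356 0.0209 0.0289] [0.5355 0.0208 0.03  ]
bt3 156 0.0316 [ 0.4525 -0.0886  0.0287] [ 0.4516 -0.0886  0.0297]
bt4 150 0.0318 [ 0.5223 -0.0978  0.0291] [ 0.5224 -0.0975  0.0301]
nest 1144 ((466.6897888183594, -46.02824020385742), (101.89112091064453, 45.429012298583984), 89.01119232177734)
stud 202 [ 0.5372 -0.0587  0.1924] 0.3282632971775969
218 [ 0.4965 -0.0857  0.2063] 0.2077
225 [ 0.4964 -0.0886  0.2075] 0.2091
235 [ 0.4961 -0.094   0.2069] 0.2094
245 [ 0.4954 -0.0994  0.2064] 0.2093
300 [ 0.491  -0.1323  0.2063] 0.2074
315 [ 0.4901 -0.1426  0.2067] 0.2079
325 [ 0.4892 -0.1505  0.2064] 0.208
```

>>> {"fn": "servo_tool", "kwargs": {"plan": [[-0.013,0.039,0,0,0.1],[-0.0264,0.0776,-0.01,0,0.1],[-0.0264,0.0776,-0.05,0,0.1],[-0.0264,0.0776,-0.09,0,0.1],[-0.0264,0.0776,-0.12,0,0.1],[-0.0264,0.0776,-0.14,0,0.1],[-0.0264,0.0776,-0.15,0,0.1],[-0.0264,0.0776,-0.15,0,0.1],[-0.0264,0.0776,-0.15,0,0.1]]}}

```text
time: 6.23
eef_pos: [0.4689, -0.0286, 0.2092]
tcp_rot: [[0.106, 0.994, -0.0], [0.994, -0.106, 0.001], [0.001, -0.0, -1.0]]
force: [0.6, 1.1, 0.4]
width: 0.215
grip_force: 41.4
```

```bash
python3 - <<'E'
from h import *
p,d,K,E=grab('wrist');save('w5.png',cv2.resize(p[100:384,100:412],None,fx=2,fy=2));np.savez('w5.npz',p=p,d=d,K=K,E=E)
s=monitor.read_state();print(s['time'],np.round(s['eef_pos'],4),np.round(s['force'],1))
E
```

```text
6.2833 [ 0.4692 -0.0289  0.2098] [-0.3  1.4 -0.7]
```

View pics/w5.png

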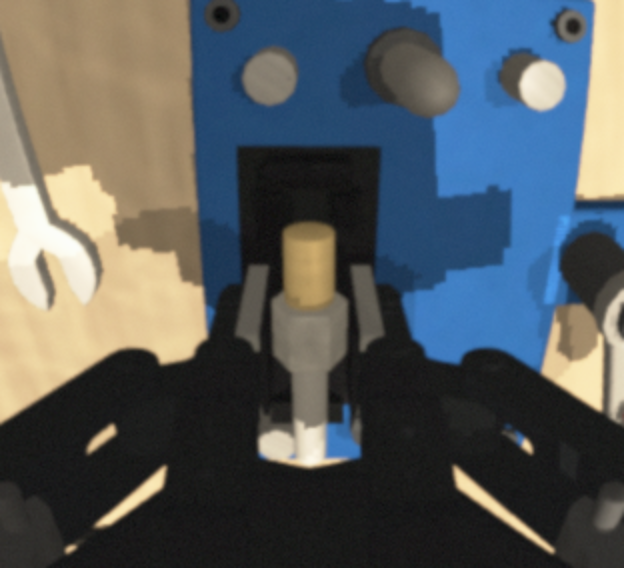

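The nozzle (column 308) is lined up with the black nest (238-380). I make the small correction and lower.

>>> {"fn": "servo_tool", "kwargs": {"plan": [[-0.0007,-0.0019,-0.008,-0.004,0.1],[-0.0007,-0.0019,-0.016,-0.004,0.1],[-0.0007,-0.0019,-0.022,-0.004,0.1],[-0.0007,-0.0019,-0.025,-0.004,0.1],[-0.0007,-0.0019,-0.025,-0.004,0.1],[-0.0007,-0.0019,-0.025,-0.004,0.1]]}}

```text
time: 6.78
eef_pos: [0.4681, -0.0316, 0.1857]
tcp_rot: [[0.112, 0.994, 0.002], [0.994, -0.112, -0.0], [0.0, 0.002, -1.0]]
force: [-0.0, -0.1, 22.2]
width: 0.214
grip_force: 54.6
```

>>> {"fn": "servo_tool", "kwargs": {"plan": [[0,0,-0.002,0,0.1],[0,0,-0.003,0,0.1],[0,0,-0.003,0,0.1]]}}

```text
time: 7.03
eef_pos: [0.4678, -0.0316, 0.1855]
tcp_rot: [[0.112, 0.994, 0.004], [0.994, -0.112, -0.0], [0.0, 0.004, -1.0]]
force: [-4.2, 2.4, 58.3]
width: 0.209
grip_force: 74.0
```

>>> {"fn": "servo_tool", "kwargs": {"plan": [[0,0,0.003,0,0.1],[0,0,0.004,0,0.1],[0,0,0.004,0,0.24],[0,0,0.004,0,0.26],[0,0,0.004,0,0.3],[0,0,0.004,0,0.4],[0,0,0.004,0,0.4],[0,0,0.004,0,0.4]], "force": 20}}

```text
time: 7.7
eef_pos: [0.4686, -0.0315, 0.1847]
tcp_rot: [[0.112, 0.994, 0.001], [0.994, -0.112, -0.0], [0.0, 0.001, -1.0]]
force: [1.9, -0.3, 2.5]
width: 0.4
grip_force: 1.1
```

>>> {"fn": "servo_tool", "kwargs": {"plan": [[0,0,0.03,0,0.4],[0,0,0.06,0,0.4],[0,-0.04,0.1,0,0.4],[0.01,-0.08,0.14,0,0.4],[0.02,-0.08,0.16,0,0.4],[0.02,-0.08,0.16,0,0.4],[0.02,-0.08,0.16,0,0.4],[0.02,-0.08,0.16,0,0.4]]}}

```text
time: 8.37
eef_pos: [0.4875, -0.1109, 0.3442]
tcp_rot: [[0.112, 0.994, -0.002], [0.994, -0.112, 0.001], [0.001, -0.002, -1.0]]
force: [-0.9, 0.1, -0.2]
width: 0.4
grip_force: 0.0
```

```bash
python3 - <<'E'
from h import *
p,d,K,E=grab('wrist');np.savez('w6.npz',p=p,d=d,K=K,E=E);P=cloud(d,K,E,True)
s=monitor.read_state();print(s['time'],np.round(s['eef_pos'],4))
save('w6.png',cv2.resize(p[0:220,150:400],None,fx=2.5,fy=2.5))
c=np.array([.4935,-.0343]);a=np.radians(-6.4);R=np.array([[np.cos(a),-np.sin(a)],[np.sin(a),np.cos(a)]])
L=(P[...,:2]-c)@R-[-.026,0]   # nest frame
Z=P[...,2]-.012
hsv=cv2.cvtColor(p,cv2.COLOR_RGB2HSV).astype(int)
m=(abs(L[...,0])<.012)&(abs(L[...,1])<.055)&(Z<.05)&(Z>-.01)
for y in np.arange(-.05,.04,.005):
  k=m&(abs(L[...,1]-y)<.0025); b=k&(hsv[...,2]>80)
  print(y.round(3),k.sum(),np.percentile(Z[k],[50,97]).round(4) if k.any() else '', (b.sum(),L[b][:,0].min().round(4),L[b][:,0].max().round(4),Z[b].max().round(4)) if b.any() else '')
E
```

```text
8.4167 [ 0.4871 -0.1103  0.3435]
-0.05 127 [0.015  0.0167] 
-0.045 141 [0.0097 0.0135] (np.int64(10), np.float64(-0.0016), np.float64(0.0041), np.float64(0.0137))
-0.04 114 [0.0113 0.0137] (np.int64(41), np.float64(-0.0028), np.float64(0.0043), np.float64(0.0143))
-0.035 118 [0.0115 0.0138] (np.int64(40), np.float64(-0.0027), np.float64(0.0044), np.float64(0.0144))
-0.03 123 [0.0115 0.0139] (np.int64(41), np.float64(-0.0025), np.float64(0.0045), np.float64(0.014))
-0.025 122 [0.0117 0.0138] (np.int64(43), np.float64(-0.0025), np.float64(0.0046), np.float64(0.0139))
-0.02 131 [0.0113 0.0137] (np.int64(40), np.float64(-0.0024), np.float64(0.0046), np.float64(0.0143))
-0.015 118 [0.0015 0.0135] (np.int64(41), np.float64(-0.0031), np.float64(0.0047), np.float64(0.014))
-0.01 113 [0.0019 0.0172] (np.int64(50), np.float64(-0.007), np.float64(0.0084), np.float64(0.0177))
-0.005 120 [0.0153 0.0173] (np.int64(91), np.float64(-0.0081), np.float64(0.0094), np.float64(0.018))
-0.0 120 [0.015  0.0179] (np.int64(90), np.float64(-0.007), np.float64(0.0096), np.float64(0.019))
0.005 119 [0.0153 0.0176] (np.int64(94), np.float64(-0.008), np.float64(0.0096), np.float64(0.018))
0.01 122 [0.0098 0.0148] (np.int64(65), np.float64(-0.0049), np.float64(0.007), np.float64(0.0157))
0.015 135 [0.0112 0.0154] (np.int64(74), np.float64(-0.0061), np.float64(0.0066), np.float64(0.0161))
0.02 125 [0.0113 0.0148] (np.int64(69), np.float64(-0.0071), np.float64(0.006), np.float64(0.0155))
0.025 102 [0.0103 0.0148] (np.int64(49), np.float64(-0.0058), np.float64(0.0061), np.float64(0.0157))
0.03 158 [0.0128 0.0158] 
0.035 90 [0.0152 0.0168]
```

View pics/w6.png

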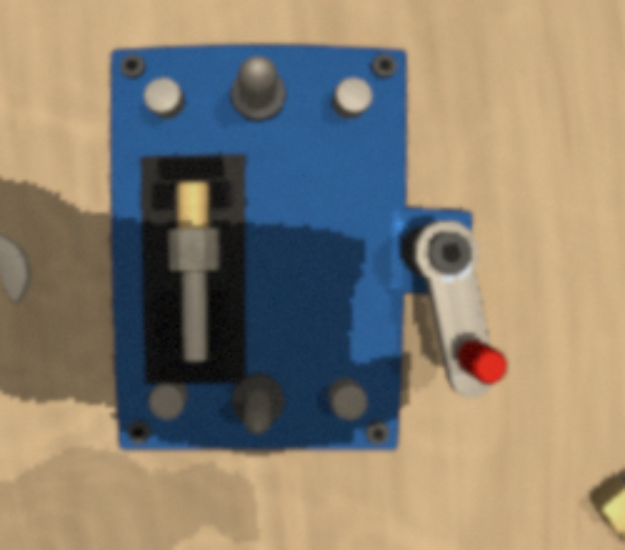

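The nozzle lies flat in the nest: hexagon at (193,248), thin stem in the narrow slot, heights and centring right. Now the plate.

>>> {"fn": "servo_tool", "kwargs": {"plan": [[0.022,-0.235,0,0.16,0.6],[0.022,-0.235,0,0.16,0.6],[0.022,-0.235,0,0.16,0.6],[0.022,-0.235,0,0.16,0.6],[0.022,-0.235,0,0.16,0.6],[0.022,-0.235,0,0.16,0.6],[0.022,-0.235,0,0.16,0.6],[0.022,-0.235,0,0.16,0.6],[0.022,-0.235,0,0.16,0.6]]}}

```text
time: 9.17
eef_pos: [0.5101, -0.344, 0.3428]
tcp_rot: [[-0.05, 0.999, -0.003], [0.999, 0.05, 0.004], [0.004, -0.003, -1.0]]
force: [0.5, -0.2, 0.2]
width: 0.6
grip_force: 0.0
```

```bash
python3 - <<'E'
from h import *
p,d,K,E=grab('wrist');np.savez('w7.npz',p=p,d=d,K=K,E=E);P=cloud(d,K,E,True);Z=P[...,2]
s=monitor.read_state();print(s['time'],np.round(s['eef_pos'],4),np.round(s['tcp_rot'],3).tolist())
v,u=np.mgrid[:384,:512]
B=(abs(P[...,0]-.51)<.08)&(abs(P[...,1]+.278)<.12)&(v<230)
for n,a,b in(('handle',.036,.055),('plate',.006,.016)):
  m=B&(Z>a)&(Z<b);q=P[m];q=q if n=='plate' else q[abs(q[:,1]+.276)<.06];print(n,len(q),np.percentile(q[:,2],[5,50,95]).round(4),cv2.minAreaRect(q[:,:2].astype(np.float32)*1000))
m=B&(Z>.041)&(Z<.05)
for y in np.arange(-.33,-.22,.01):
  k=m&(abs(P[...,1]-y)<.004)
  if k.any():print(y.round(3),P[k][:,0].min().round(4),P[k][:,0].max().round(4))
save('w7.png',p)
E
```

```text
9.2167 [ 0.5104 -0.3436  0.3433] [[-0.051, 0.999, -0.003], [0.999, 0.051, 0.004], [0.004, -0.002, -1.0]]
handle 1566 [0.0439 0.046  0.0473] ((507.5494079589844, -279.4228820800781), (14.296862602233887, 91.81315612792969), 3.283766984939575)
plate 11580 [0.009  0.0103 0.0127] ((507.3090515136719, -279.2706298828125), (92.81324005126953, 156.94796752929688), 3.3062756061553955)
-0.32 0.503 0.5162
-0.31 0.5025 0.5156
-0.3 0.502 0.5151
-0.29 0.5016 0.5154
-0.28 0.5011 0.5149
-0.27 0.4997 0.5143
-0.26 0.4992 0.5138
-0.25 0.4987 0.5123
-0.24 0.4982 0.5118
-0.23 0.4998 0.5095
```

View pics/w7.png

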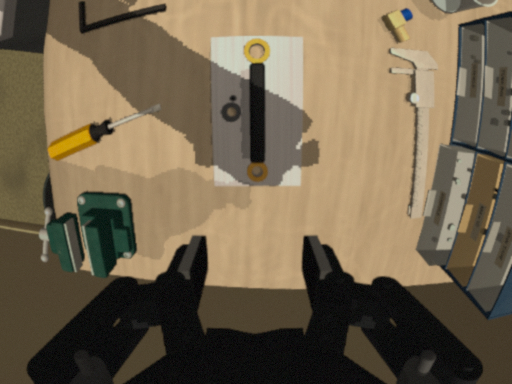

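The picture shows the plate square to the tool: handle (257,112), bush (232,112) on the -x side, wide hole at the top. I grip the handle.

>>> {"fn": "servo_tool", "kwargs": {"plan": [[-0.003,0.04,0,0.006,0.6],[-0.003,0.0645,-0.03,0.006,0.6],[-0.003,0.0645,-0.07,0.006,0.6],[-0.003,0.0645,-0.11,0.006,0.6],[-0.003,0.0645,-0.14,0.006,0.6],[-0.003,0.0645,-0.149,0.006,0.6],[-0.003,0.0645,-0.149,0.006,0.6],[-0.003,0.0645,-0.149,0.006,0.05],[-0.003,0.0645,-0.149,0.006,0.05],[-0.003,0.0645,-0.149,0.006,0.05],[-0.003,0.0645,-0.149,0.006,0.05],[-0.003,0.0645,-0.149,0.006,0.05]], "force": 100}}

```text
time: 10.22
eef_pos: [0.5079, -0.2822, 0.1983]
tcp_rot: [[-0.054, 0.999, 0.004], [0.999, 0.054, -0.001], [-0.002, 0.004, -1.0]]
force: [0.0, -0.1, 4.8]
width: 0.139
grip_force: 97.9
```

>>> {"fn": "servo_tool", "kwargs": {"plan": [[0,0,0,0,0.05],[0,0,0,0,0.05],[0,0,0.01,0,0.05],[0,0,0.03,0,0.05],[0,0,0.06,0,0.05],[0,0,0.09,0,0.05],[0,0,0.12,0,0.05],[0,0,0.14,0,0.05],[0,0,0.14,0,0.05],[0,0,0.14,0,0.05]]}}

```text
time: 11.05
eef_pos: [0.507, -0.282, 0.3374]
tcp_rot: [[-0.054, 0.999, 0.002], [0.999, 0.054, -0.001], [-0.001, 0.002, -1.0]]
force: [-1.1, 0.4, -5.1]
width: 0.139
grip_force: 98.4
```

```bash
cat > plate.py <<'E'
from h import *
p,d,K,E=grab('wrist');s=monitor.read_state();P=cloud(d,K,E,True)
e=np.array(s['eef_pos']);R=np.array(s['tcp_rot']);print(s['time'],e.round(4),'yaw',np.degrees(np.arctan2(R[1,1],R[0,1])).round(2),'F',np.round(s['force'],1),s['width'])
v,u=np.mgrid[:384,:512]
dz=P[...,2]-e[2]
m=(abs(P[...,0]-e[0])<.07)&(abs(P[...,1]-e[1])<.1)&(dz<-.174)&(dz>-.205)
hsv=cv2.cvtColor(p,cv2.COLOR_RGB2HSV);m&=(hsv[...,2]>70)
q=P[m];A=np.c_[q[:,:2]-e[:2],np.ones(len(q))]
for _ in range(3):
  c=np.linalg.lstsq(A,q[:,2],rcond=None)[0];r=q[:,2]-A@c;k=abs(r)<.004;q,A=q[k],A[k]
print('plate top',len(q),'slopes',c[:2].round(4),'z at tcp',c[2].round(4),'below tcp',(e[2]-c[2]).round(4))
print('far edge y',np.percentile(q[:,1],99.7).round(4),cv2.minAreaRect(q[:,:2].astype(np.float32)*1000))
far=q[q[:,1]>q[:,1].max()-.03];print('x mid far strip',((far[:,0].min()+far[:,0].max())/2).round(4),far[:,1].mean().round(4),np.ptp(far[:,0]).round(4))
# thick hole: gold ring
k=(hsv[...,0]>15)&(hsv[...,0]<32)&(hsv[...,1]>120)&m
n,l,st,ce=cv2.connectedComponentsWithStats(k.astype(np.uint8))
for i in range(1,n):
  if st[i,4]>40:
    g=P[l==i];print('ring',st[i,4],((g.min(0)+g.max(0))/2).round(4),np.ptp(g,axis=0).round(4),ce[i].round(0))
save('last.png',p)
E
python3 plate.py
```

```text
11.1 [ 0.5064 -0.2817  0.3359] yaw 3.08 F [-0.3 -0.6 -4.7] 0.13312753481820833
plate top 22349 slopes [-0.0008  0.0026] z at tcp 0.1493 below tcp 0.1866
far edge y -0.1997 ((506.25689697265625, -278.9049377441406), (92.80506134033203, 156.77821350097656), 3.016170024871826)
x mid far strip 0.5028 -0.2143 0.0934
ring 1169 [ 0.5029 -0.2168  0.1469] [0.0253 0.0251 0.0136] [254. 122.]
```

>>> {"fn": "servo_tool", "kwargs": {"plan": [[-0.002,0.03,0,-0.02,0.05],[-0.004,0.065,0,-0.04,0.05],[-0.006,0.1,0,-0.07,0.05],[-0.008,0.135,0,-0.1,0.05],[-0.01,0.17,0,-0.12,0.05],[-0.012,0.205,0,-0.145,0.05],[-0.0134,0.23,0,-0.164,0.05],[-0.0134,0.2446,-0.005,-0.164,0.05],[-0.0134,0.2446,-0.02,-0.164,0.05],[-0.0134,0.2446,-0.04,-0.164,0.05],[-0.0134,0.2446,-0.05,-0.164,0.05],[-0.0134,0.2446,-0.05,-0.164,0.05]]}}

```text
time: 12.1
eef_pos: [0.4923, -0.0373, 0.283]
tcp_rot: [[0.11, 0.994, -0.007], [0.994, -0.11, -0.0], [-0.001, -0.007, -1.0]]
force: [-1.6, 0.5, -4.5]
width: 0.141
grip_force: 98.3
```

```bash
sleep 0; python3 plate.py; python3 plate.py | head -1; python3 - <<'E'
from h import *
p,d,K,E=grab('wrist');P=cloud(d,K,E,True)
hsv=cv2.cvtColor(p,cv2.COLOR_RGB2HSV).astype(int)
v,u=np.mgrid[:384,:512]
# inside the far hole: points lower than plate top near expected pin
g=(np.hypot(P[...,0]-.5004,P[...,1]-.0268)<.012)&(v<200)
q=P[g];print('near pin',len(q),np.percentile(q[:,2],[0,10,50,90]).round(4))
t=q[(q[:,2]>.05)&(q[:,2]<.068)]
if len(t):print(t.mean(0).round(4),((t.min(0)+t.max(0))/2).round(4))
E
```

```text
12.15 [ 0.4928 -0.0375  0.2843] yaw -6.32 F [-0.3  0.1 -4. ] 0.13836288193220628
plate top 22357 slopes [-0.0092  0.0037] z at tcp 0.095 below tcp 0.1893
far edge y 0.0469 ((490.6122131347656, -33.536766052246094), (155.95608520507812, 92.84140014648438), 83.69488525390625)
x mid far strip 0.4973 0.0319 0.0949
ring 1165 [0.4973 0.0277 0.0931] [0.0253 0.0254 0.0126] [254. 122.]
12.2 [ 0.4934 -0.0377  0.2852] yaw -6.34 F [ 0.6 -0.4 -3.9] 0.13661089697967502
near pin 1463 [0.0107 0.0536 0.0992 0.1003]
[0.5003 0.0276 0.0597] [0.5004 0.0271 0.0588]
```

```bash
python3 plate.py
```

```text
12.3 [ 0.4939 -0.0377  0.2863] yaw -6.34 F [ 0.3 -0.6 -4.9] 0.13586024825919862
plate top 22380 slopes [-0.0021  0.0035] z at tcp 0.0979 below tcp 0.1884
far edge y 0.0464 ((493.2281799316406, -34.19963836669922), (156.45399475097656, 92.84661102294922), 83.7758560180664)
x mid far strip 0.5002 0.0314 0.0941
ring 1164 [0.5    0.0273 0.0963] [0.0254 0.0254 0.0126] [254. 122.]
```

The plate's bushing ring sits over the pin within 0.5 mm, so I lower slowly.

>>> {"fn": "servo_tool", "kwargs": {"plan": [[0.0003,0,-0.006,-0.003,0.05],[0.0003,0,-0.012,-0.003,0.05],[0.0003,0,-0.018,-0.003,0.05],[0.0003,0,-0.023,-0.003,0.05],[0.0003,0,-0.027,-0.003,0.05],[0.0003,0,-0.031,-0.003,0.05],[0.0003,0,-0.035,-0.003,0.05],[0.0003,0,-0.038,-0.003,0.05],[0.0003,0,-0.04,-0.003,0.05],[0.0003,0,-0.04,-0.003,0.05]]}}

```text
time: 13.13
eef_pos: [0.494, -0.0373, 0.2456]
tcp_rot: [[0.113, 0.994, -0.001], [0.994, -0.113, 0.0], [-0.0, -0.001, -1.0]]
force: [0.6, 0.2, -4.4]
width: 0.137
grip_force: 98.4
```

>>> {"fn": "servo_tool", "kwargs": {"plan": [[0,0,-0.003,0,0.05],[0,0,-0.006,0,0.05],[0,0,-0.009,0,0.05],[0,0,-0.012,0,0.05],[0,0,-0.014,0,0.05],[0,0,-0.016,0,0.05],[0,0,-0.016,0,0.05],[0,0,-0.016,0,0.05]]}}

```text
time: 13.8
eef_pos: [0.494, -0.0373, 0.2298]
tcp_rot: [[0.113, 0.994, -0.0], [0.994, -0.113, -0.0], [-0.0, -0.0, -1.0]]
force: [-0.6, -0.6, -4.2]
width: 0.136
grip_force: 98.4
```

```bash
python3 plate.py
```

```text
13.85 [ 0.4941 -0.0373  0.23  ] yaw -6.48 F [-0.  -0.2 -4.7] 0.13470090509474467
plate top 22400 slopes [-0.0021  0.0034] z at tcp 0.0419 below tcp 0.1881
far edge y 0.0469 ((504.4628601074219, -34.860267639160156), (156.4141387939453, 114.54228973388672), 83.80178833007812)
x mid far strip 0.5006 0.032 0.0943
ring 1152 [0.5005 0.0277 0.0438] [0.0255 0.0254 0.0215] [254. 122.]
```

>>> {"fn": "servo_tool", "kwargs": {"plan": [[0,0,-0.001,0,0.05],[0,0,-0.002,0,0.05],[0,0,-0.003,0,0.05],[0,0,-0.003,0,0.05],[0,0,-0.003,0,0.05]]}}

```text
time: 14.27
eef_pos: [0.494, -0.0373, 0.2282]
tcp_rot: [[0.113, 0.994, 0.001], [0.994, -0.113, 0.0], [0.0, 0.001, -1.0]]
force: [-1.7, -0.1, 9.0]
width: 0.137
grip_force: 100.3
```

>>> {"fn": "servo_tool", "kwargs": {"plan": [[0,0,0.001,0,0.2],[0,0,0.001,0,0.4],[0,0,0.001,0,0.4],[0,0,0.001,0,0.4],[0,0,0.04,0,0.4],[0,0,0.08,0,0.4],[0,-0.04,0.12,0,0.4],[0,-0.08,0.12,0,0],[0,-0.08,0.12,0,0],[0,-0.08,0.12,0,0],[0,-0.08,0.12,0,0]]}}

```text
time: 15.18
eef_pos: [0.4937, -0.118, 0.3469]
tcp_rot: [[0.115, 0.993, -0.0], [0.993, -0.115, 0.0], [0.0, -0.0, -1.0]]
force: [0.3, 0.4, -0.5]
width: -0.002
grip_force: 0.0
```

```bash
python3 - <<'E'
from h import *
p,d,K,E=grab('wrist');p,d,K,E=grab('wrist');np.savez('w8.npz',p=p,d=d,K=K,E=E);P=cloud(d,K,E,True);Z=P[...,2]
s=monitor.read_state();print(s['time'],np.round(s['eef_pos'],4))
hsv=cv2.cvtColor(p,cv2.COLOR_RGB2HSV).astype(int)
c=np.array([.4935,-.0343]);a=np.radians(-6.4);R=np.array([[np.cos(a),-np.sin(a)],[np.sin(a),np.cos(a)]])
L=(P[...,:2]-c)@R
m=(abs(L[...,0])<.06)&(abs(L[...,1])<.09)&(Z>.03)&(Z<.05)&(hsv[...,2]>70)&(hsv[...,1]<60)&(np.hypot(L[...,0]-.068,L[...,1])<9);q=P[m]
A=np.c_[L[m],np.ones(m.sum())];m2=abs(q[:,2]-.040)<.004
cc=np.linalg.lstsq(A[m2],q[m2,2],rcond=None)[0];print('top fit',cc.round(4),m2.sum())
l=L[m][m2];l=l[l[:,0]<.048];print('extent',l.min(0).round(4),l.max(0).round(4))
m=((hsv[...,0]<8)|(hsv[...,0]>172))&(hsv[...,1]>130)&(np.hypot(L[...,0]-.068,L[...,1])<.06)&(Z>.05)&(Z<.09)
q=P[m];t=q[q[:,2]>.073];print('stud',len(q),len(t),((t.min(0)+t.max(0))/2).round(4),'jig',((L[m][q[:,2]>.073]).mean(0)).round(4),q[:,2].max().round(4))
E
```

```text
15.2833 [ 0.4939 -0.1161  0.3463]
top fit [-0.0005 -0.0012  0.0402] 12692
extent [-0.0462 -0.0778] [0.0464 0.0786]
stud 230 168 [ 0.5654 -0.0792  0.0761] jig [ 0.0763 -0.0363] 0.0789
```

The plate is home: top at 40.2 mm and centred. For the latch I turn the tool a quarter turn to cage the stud along jig-y.

>>> {"fn": "servo_tool", "kwargs": {"plan": [[0.0715,0.037,-0.06,1.571,0.35],[0.0715,0.037,-0.06,1.571,0.35],[0.0715,0.037,-0.06,1.571,0.35],[0.0715,0.037,-0.06,1.571,0.35],[0.0715,0.037,-0.06,1.571,0.35],[0.0715,0.037,-0.06,1.571,0.35],[0.0715,0.037,-0.06,1.571,0.35],[0.0715,0.037,-0.06,1.571,0.35],[0.0715,0.037,-0.06,1.571,0.35],[0.0715,0.037,-0.06,1.571,0.35],[0.0715,0.037,-0.06,1.571,0.35],[0.0715,0.037,-0.06,1.571,0.35]]}}

```text
time: 16.28
eef_pos: [0.5654, -0.0784, 0.2862]
tcp_rot: [[-0.985, 0.174, -0.002], [0.174, 0.985, 0.001], [0.002, 0.001, -1.0]]
force: [-0.3, -0.4, -1.0]
width: 0.346
grip_force: 0.0
```

>>> {"fn": "servo_tool", "kwargs": {"plan": [[0,0,0,0.074,0.35],[0,0,0,0.074,0.35],[0,0,0,0.074,0.35],[0,0,0,0.074,0.35]]}}

```text
time: 16.62
eef_pos: [0.5655, -0.0794, 0.2866]
tcp_rot: [[-0.994, 0.11, -0.001], [0.11, 0.994, 0.001], [0.001, 0.001, -1.0]]
force: [-0.1, 0.2, 0.1]
width: 0.347
grip_force: 0.0
```

>>> {"fn": "servo_tool", "kwargs": {"plan": [[0,0,-0.02,0,0.35],[0,0,-0.04,0,0.35],[0,0,-0.0545,0,0.35],[0,0,-0.0545,0,0.35],[0,0,-0.0545,0,0.2],[0,0,-0.0545,0,0.19],[0,0,-0.0545,0,0.19],[0,0,-0.0545,0,0.19]], "force": 20}}

```text
time: 17.28
eef_pos: [0.566, -0.0803, 0.2335]
tcp_rot: [[-0.994, 0.11, 0.002], [0.11, 0.994, -0.0], [-0.002, 0.0, -1.0]]
force: [-1.0, -0.5, -0.3]
width: 0.189
grip_force: 0.0
```

```bash
python3 - <<'E'
import numpy as np
p=np.array([.068,0]);c=np.array([.4935,-.0343]);a=np.radians(-6.4);R=np.array([[np.cos(a),-np.sin(a)],[np.sin(a),np.cos(a)]])
f=lambda t:c+R@(p+.038*np.array([np.cos(t),np.sin(t)]))
ph=np.radians(np.linspace(-77,-181,13))
print([(f(t)-f(ph[0])).round(4).tolist() for t in ph])
E
```

```text
[[0.0, 0.0], [-0.0057, -0.0002], [-0.0114, 0.0004], [-0.017, 0.0019], [-0.0222, 0.0042], [-0.0271, 0.0073], [-0.0314, 0.0111], [-0.0351, 0.0154], [-0.0381, 0.0203], [-0.0404, 0.0256], [-0.0418, 0.0312], [-0.0424, 0.0369], [-0.0421, 0.0426]]
```

>>> {"fn": "servo_tool", "kwargs": {"plan": [[0,0,0,0,0.08],[0,0,0,0,0.08],[0,0,0,0,0.08],[-0.0057,0,0,0,0.08],[-0.0114,0.0004,0,0,0.08],[-0.017,0.0019,0,0,0.08],[-0.0222,0.0042,0,0,0.08],[-0.0271,0.0073,0,0,0.08],[-0.0314,0.0111,0,0,0.08],[-0.0351,0.0154,0,0,0.08],[-0.0381,0.0203,0,0,0.08],[-0.0404,0.0256,0,0,0.08]], "force": 25}}

```text
time: 18.28
eef_pos: [0.524, -0.0599, 0.2332]
tcp_rot: [[-0.993, 0.116, -0.003], [0.116, 0.993, -0.01], [0.002, -0.01, -1.0]]
force: [-4.2, -10.6, 10.9]
width: 0.139
grip_force: 25.0
```

>>> {"fn": "servo_tool", "kwargs": {"plan": [[-0.0014,0.0056,0,0,0.08],[-0.002,0.0113,0,0,0.08],[-0.0017,0.017,0,0,0.08],[-0.0017,0.019,0,0,0.08],[-0.0017,0.019,0,0,0.08],[-0.0017,0.019,0,0,0.08]]}}

```text
time: 18.78
eef_pos: [0.5187, -0.0398, 0.2326]
tcp_rot: [[-0.993, 0.114, -0.013], [0.114, 0.993, -0.01], [0.012, -0.011, -1.0]]
force: [-11.0, -6.1, 13.9]
width: 0.138
grip_force: 28.9
```

>>> {"fn": "servo_tool", "kwargs": {"plan": [[0.002,-0.002,0,0,0.3],[0.002,-0.002,0,0,0.3],[0.002,-0.002,0,0,0.3],[0.002,-0.002,0.04,0,0.3],[0.002,-0.002,0.08,0,0.3],[-0.02,-0.002,0.12,0,0.3],[-0.07,-0.002,0.13,0,0.3],[-0.07,-0.002,0.13,0,0.3],[-0.07,-0.002,0.13,0,0.3],[-0.07,-0.002,0.13,0,0.3],[-0.07,-0.002,0.13,0,0.3]]}}

```text
time: 19.7
eef_pos: [0.4547, -0.0376, 0.3624]
tcp_rot: [[-0.994, 0.11, 0.002], [0.11, 0.994, 0.001], [-0.002, 0.001, -1.0]]
force: [-0.6, -0.1, -0.4]
width: 0.302
grip_force: 0.0
```

```bash
python3 - <<'E'
from h import *
c=np.array([.4935,-.0343]);a=np.radians(-6.4);R=np.array([[np.cos(a),-np.sin(a)],[np.sin(a),np.cos(a)]])
s=monitor.read_state();print(s['time'],np.round(s['eef_pos'],4),np.round(s['force'],1))
for n in('wrist','scene'):
  p,d,K,E=grab(n);P=cloud(d,K,E,n=='wrist');Z=P[...,2]
  hsv=cv2.cvtColor(p,cv2.COLOR_RGB2HSV).astype(int);L=(P[...,:2]-c)@R
  m=((hsv[...,0]<8)|(hsv[...,0]>172))&(hsv[...,1]>130)&(np.hypot(L[...,0]-.068,L[...,1])<.06)&(Z>.05)&(Z<.09)
  t=m&(Z>.072)
  if t.any(): o=(L[t].min(0)+L[t].max(0))/2;f=np.degrees(np.arctan2(o[1],o[0]-.068));print(n,t.sum(),o.round(4),'latch',np.radians((-60-f)%360).round(3))
  m=(abs(L[...,0])<.043)&(abs(L[...,1])<.075)&(abs(Z-.04)<.006)&(np.hypot(L[...,0]-.068,L[...,1])>.07)
  print(n,m.sum(),'plate z med',np.median(Z[m]).round(4) if m.any() else '')
  save(n+'9.png',p)
E
```

```text
19.7 [ 0.4547 -0.0376  0.3624] [-0.6 -0.1 -0.4]
wrist 124 [ 0.0296 -0.0053] latch 1.957
wrist 6375 plate z med 0.0404
scene 9 [ 0.0294 -0.0065] latch 1.928
scene 678 plate z med 0.0399
```

View pics/wrist9.png

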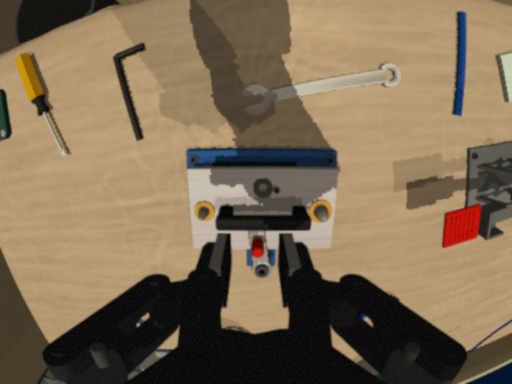

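The plate is home, with the pins through both rings and the red stud at (258,245). The latch measures about 1.94 rad, so I push it on to its stop with closed fingers.

>>> {"fn": "servo_tool", "kwargs": {"plan": [[0.03,-0.02,0,0,0],[0.0661,-0.04,0,0,0],[0.0661,-0.04,-0.03,0,0],[0.0661,-0.04,-0.07,0,0],[0.0661,-0.04,-0.11,0,0],[0.0661,-0.04,-0.129,0,0],[0.0661,-0.04,-0.129,0,0],[0.0661,-0.04,-0.129,0,0],[0.067,-0.032,-0.129,0,0],[0.0676,-0.026,-0.129,0,0],[0.068,-0.022,-0.129,0,0],[0.068,-0.022,-0.129,0,0]]}}

```text
time: 20.8
eef_pos: [0.522, -0.0583, 0.2347]
tcp_rot: [[-0.994, 0.108, 0.002], [0.108, 0.994, 0.001], [-0.002, 0.001, -1.0]]
force: [-0.4, -0.2, 0.5]
width: -0.0
grip_force: 0.0
```

>>> {"fn": "servo_tool", "kwargs": {"plan": [[0,0.002,0,0,0],[0,0.004,0,0,0],[0,0.004,0,0,0]]}}

```text
time: 21.05
eef_pos: [0.5218, -0.0564, 0.234]
tcp_rot: [[-0.994, 0.11, 0.001], [0.11, 0.994, -0.002], [-0.001, -0.001, -1.0]]
force: [-0.2, -2.3, 2.1]
width: -0.001
grip_force: 1.2
```

>>> {"fn": "servo_tool", "kwargs": {"plan": [[0,0.002,0,0,0],[0,0.004,0,0,0],[0,0.006,0,0,0],[0,0.006,0,0,0],[0,0.006,0,0,0]]}}

```text
time: 21.47
eef_pos: [0.5218, -0.0547, 0.2339]
tcp_rot: [[-0.993, 0.115, -0.0], [0.115, 0.993, -0.008], [-0.001, -0.008, -1.0]]
force: [1.7, -12.3, 4.8]
width: -0.001
grip_force: 6.2
```

>>> {"fn": "servo_tool", "kwargs": {"plan": [[0,-0.008,0,0,0],[0,-0.014,0,0,0],[0,-0.014,0.04,0,0],[0,-0.014,0.08,0,0],[-0.03,-0.014,0.12,0,0],[-0.07,-0.004,0.13,0,0],[-0.07,0.01,0.13,0,0.3],[-0.07,0.01,0.13,0,0.3],[-0.07,0.01,0.13,0,0.3],[-0.07,0.01,0.13,0,0.3]]}}

```text
time: 22.3
eef_pos: [0.4521, -0.0397, 0.3632]
tcp_rot: [[-0.994, 0.109, 0.001], [0.109, 0.994, 0.001], [-0.0, 0.001, -1.0]]
force: [0.0, -0.1, 0.8]
width: 0.299
grip_force: 0.0
```

```bash
python3 - <<'E'
from h import *
c=np.array([.4935,-.0343]);a=np.radians(-6.4);R=np.array([[np.cos(a),-np.sin(a)],[np.sin(a),np.cos(a)]])
s=monitor.read_state();print(s['time'],np.round(s['eef_pos'],4),np.round(s['force'],1))
ok=0
for n in('wrist','scene'):
  p,d,K,E=grab(n);P=cloud(d,K,E,n=='wrist');Z=P[...,2]
  hsv=cv2.cvtColor(p,cv2.COLOR_RGB2HSV).astype(int);L=(P[...,:2]-c)@R
  t=((hsv[...,0]<8)|(hsv[...,0]>172))&(hsv[...,1]>130)&(np.hypot(L[...,0]-.068,L[...,1])<.06)&(Z>.072)&(Z<.09)
  o=(L[t].min(0)+L[t].max(0))/2;f=np.degrees(np.arctan2(o[1],o[0]-.068));l=np.radians((-60-f)%360);print(n,t.sum(),o.round(4),'latch',l.round(3))
  m=(abs(L[...,0])<.043)&(abs(L[...,1])<.075)&(abs(Z-.04)<.006)&(np.hypot(L[...,0]-.068,L[...,1])>.07)
  pz=np.median(Z[m]);print('plate z',pz.round(4)); ok+=(l>1.99)and abs(pz-.04)<.0015
if ok==2:
  from station import close_job; print(close_job())
E
```

```text
22.3 [ 0.4521 -0.0397  0.3632] [ 0.  -0.1  0.8]
wrist 121 [0.0295 0.0002] latch 2.099
plate z 0.0404
scene 10 [ 0.0286 -0.0013] latch 2.061
plate z 0.0398
the job is handed in; nothing more can be done
None
```

The job is handed in at about 22 s: nozzle flat in the nest, plate home on its buttons (top measured at 40 mm), latch at its stop (about 2.09 rad); the judge gave no verdict back.

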